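# Let the damp-box lid down without a bump

## Robot

A 6-joint arm with a two-finger parallel gripper is mounted at the origin on the work surface. World frame = base frame: x ahead of the robot, y to its left, z up, the work surface at z = 0. Lengths are in m, angles in degrees, forces in N, time in s.
With the tool pointing down it reaches from about 0.25 to 0.725 m from the base axis. Payload 9.7 kg.
Tool frame: the origin (TCP) lies where the fingers leave the gripper's body, on its centre line; the fingertips stand 73 mm ahead of it and the grasp point (between the pads) lies 54 mm ahead of it; z points along the fingers, y is the line along which they close (so a half turn about z gives the same grasp; the last joint's range is limited). The gripper opens to 85 mm and grips with 20 to 120 N. Pads are 22 mm wide; open, the fingers measure 114 mm over their backs; the gripper's body (76 mm by 85 mm) begins 54 mm behind the grasp point. The pads swing forward as they close: fully open they stand 13 mm farther back than shut.
Start: joints at [64.744, 4.979, 10.078, 95.1, 0, 90], TCP at [0.235, 0.497, 0.304] pointing down, gripper open.
Joint ranges: [-179.16, 179.16], [-48.56, 103.87], [-65.8, 70.77], [-126.05, 130.52], [-82.76, 87.17], [-180, 180]. Speed limits (degrees/s): [127.2, 127.2, 147.25, 180, 180, 180].

## Interface

Orientations are given as [roll, pitch, yaw] about the fixed x, y, z axes, in that order (R = Rz(yaw) Ry(pitch) Rx(roll)).
In Python, from workcell import sensors, imaging, bot gives the robot as it stands.
- The arm moves only by the tool apply_moves, never from a script. Its argument "rows" is a list of rows, each a list of 3 entries, a list of its own where there are three numbers: the shift along the tool's x, y, z in units of 10 cm (1.0 is 10 cm), then the turn, a rotation vector about the tool's x, y, z in units of 30 degrees (1.0 is 30 degrees), then the opening, from 0 (shut) to 1 (fully open). A call has 1 to 20 rows; each row is the pose to reach, as a shift and turn from the pose commanded when the call began, along the tool's axes at that moment; what a row does not reach only later rows make up. A row lasts 1/10 s, in which the tool goes at most 50 mm and 8.59 degrees, less where a joint would pass 70% of its speed; a pose out of reach is approached as far as the arm can. A call with a number of a shift or a turn outside -1 to 1 is refused whole. A call with a gripper value outside its range is refused whole. The fingers move at their own pace and stop on an object; "force" is the grip in N (left out, the last holds). Time passes only in rows, so rows that repeat a pose let the fingers close. It gives the time, the measured TCP pose, the force, the opening and the grip force at its end, in the units of the state.
- sensors.get_obs(): the state, without advancing time (a new reading comes with each control period).
- imaging.camera(name): name is "scene" or "side" or "wrist"; returns (picture, depth): 384x512x3 uint8, red, green, blue; 384x512 float32, m along the optical axis (not along the pixel's ray), 0 where there is no reading.
- imaging.get_calibration(name): a dict with "intrinsics" (3x3 intrinsics, pixels), "world_from_camera" (4x4, takes a point from camera to world coordinates). Camera axes: x right, y down, z forward; pixel columns grow to the right and rows downward; lengths in m; the calibration is good to about 2 mm. The wrist camera is an equidistant fisheye: a pixel r from the principal point sees the ray r / f radians off the axis. A picture is of the moment at which its call begins: read the wrist's pose just before it. get_calibration takes no time and is no camera call; for the wrist camera it gives the pose at the moment of the call.
- bot.job_done(): hands the job in; it is judged then, once.
The state is a dict: "time": time; "q": joint angles; "qd": joint speeds; "joint_efforts": joint torques, N m; "ee_pos": TCP position; "tcp_rot": TCP orientation; "wrist_force": force on the tool from outside, world axes, zero at the start; "torque": the same for the moment, N m; "opening": finger opening in m; "grasp_force": force on a finger pad.
Only numpy, scipy, OpenCV 4.12 (cv2) and the standard library are available. Lean on these libraries where they do the work, as an engineer would, in place of code of your own. Each camera call takes 0.05 s, during which the arm holds its last target. There are 200 camera calls.

## Task

Freshly trimmed clay dishes are keeping in the damp box, and its lid stands open, leaning back on its stops. Without ever pinching the lid, tip it forward past upright with your fingers, catch it from underneath on a finger (the finger's back serves best) before it has fallen halfway, and let it down on the finger until it is fully shut, with no bump at the end. Leave the dishes and the mug where they are, and finish clear of everything.

Things in the scene. Friction and masses are not known exactly. Their poses are not given: they have to be found in the camera images.
- damp_box: Low wooden chest fixed on the table, sideways: 175 mm deep (its x), 260 mm wide (y), 100 mm high, walls 10 mm, open top, plaster bat inside (top 28 mm up). Origin: centre of its underside, on the table. x runs from the front wall (robot's left) to the back wall with the hinge (robot's right); z up. Steel lid stops rise 36 mm above the rim behind the back wall, 115 mm either side of the middle.
- lid (a joint): Angle of the lid, rad: 0 shut, flat on the rim; 1.57 upright; 1.78 leaning back on its stops. Slight hinge friction (it can stay put within 0.05 of upright) and a weak damper: let go at 1.45 it falls to 45 degrees in 1.7 to 2.8 s and meets the rim at 0.8 to 1.2 rad/s, a bump.
- hinge_mid (a point): Middle of the hinge axis, which is level, along the box's y: the top outer edge of the box's back wall, 87.5 mm behind the box's origin and 100 mm above the table.
- lip_edge (a point): Middle of the lid's free edge, on its underside (the face that looks down when shut). It lies 205 mm from the hinge axis; the underside is a flat face that passes through the hinge axis. When shut the lid sticks out 30 mm in front of the box's front wall as a finger lip, over its whole 260 mm width.
- lid_panel: The lid's upper sheet, plywood, 6 mm thick. The whole lid is 10 mm thick, 260 mm wide, 205 mm from hinge axis to free edge, 0.35 to 0.5 kg. Its outer face looks away from the box when the lid stands open. Origin on the hinge axis at mid-width; x runs from the free edge to the hinge, y along the hinge, z towards the outer face.
- lid_lining: The lid's underside, a pale grey-white laminate sheet 4 mm thick that covers it out to the free edge; it faces the box's front side when the lid stands open. Same origin and axes as lid_panel.
- dish_left: Leather-hard grey hexagonal dish, 82 mm across flats, 16 mm high, loose on the plaster bat inside the box, at the box's +y side. Origin: centre of its underside. To be left alone.
- dish_right: The same kind of dish, inside the box at its -y side. To be left alone.
- mug: Dark brown mug with a handle, 72 mm across without it, 85 mm high, standing on the table near the box. Origin: centre of its underside. To be left alone.
- biscuit_dish: Pale fired hexagonal dish, 86 mm across flats, 18 mm high, on the table near the box. Origin: centre of its underside. To be left alone.

How it is judged:
By the outcome, as a careful person would: the job done as asked, in the order asked, and still so for the second after the job is handed in, with the robot touching nothing.
It also fails if it takes over 56 s, if anything falls off the work surface, if the arm or the gripper's body presses on something with over 40 N, if the wrist force passes 120 N, or if a joint passes its speed limit or range.

## Working session

There is one attempt and no reset: what is moved stays moved. The work goes in short steps, Python scripts to look and compute and a tool call to move; the robot and the scene stay as the last step left them, time stands still between calls to the robot, and variables do not carry over. Pictures are saved under pics/ and viewed, at most 10 in all, crops included, and the job is handed in when it is done.

Besides the shell and the picture viewer there is one more tool, called after "Request:" by a JSON object that holds its "method" and its "body", one argument or row to a line. apply_moves: Moves the arm, as the interface text tells. Its arguments: {"type":"object","properties":{"rows":{"type":"array"},"force":{"type":"number"}},"required":["rows"]}

```bash
ls; mkdir -p pics; python3 - <<'E'
from workcell import sensors, imaging, bot
import cv2,numpy as np
o=sensors.get_obs();print(o)
ims=[]
for n in("scene","side"):
    p,d=imaging.camera(n);c=imaging.get_calibration(n)
    print(n,c)
    np.savez(f"{n}.npz",p=p,d=d,K=c["intrinsics"],T=c["world_from_camera"])
    cv2.imwrite(f"pics/{n}0.png",p[:,:,::-1])
E
```

```text
pics
{'time': 0.0, 'q': array([ 6.47443181e+01,  5.01187584e+00,  1.00338390e+01,  9.51006763e+01,
       -1.16653042e-03,  9.00006159e+01]), 'qd': array([ 0.03377699,  0.02476977,  0.05220006,  0.00258455, -0.03376263,
        0.08307476]), 'joint_efforts': array([-2.50961712e-03, -5.20386457e+01,  4.64811730e+01,  1.58978859e-02,
       -3.64641471e-05, -3.90154938e-06]), 'ee_pos': array([0.23460596, 0.49729784, 0.30317006]), 'tcp_rot': array([-1.79921287e+02,  1.16737544e-03,  1.54743704e+02]), 'wrist_force': array([0.24371009, 0.6422557 , 0.02263937]), 'torque': array([-0.00257594, -0.01187796,  0.01831153]), 'grasp_force': 0.0, 'opening': 0.08538589401931723}
scene {'intrinsics': array([[402.01530087,   0.        , 260.01085003],
       [  0.        , 402.01530087, 194.61806689],
       [  0.        ,   0.        ,   1.        ]]), 'world_from_camera': array([[ 0.126117  ,  0.80993393, -0.57280148,  1.04280668],
       [ 0.99200779, -0.10071012,  0.07601326, -0.01800152],
       [ 0.00387882, -0.5778101 , -0.81616202,  0.71228351],
       [ 0.        ,  0.        ,  0.        ,  1.        ]])}
side {'intrinsics': array([[410.66678032,   0.        , 255.78940699],
       [  0.        , 410.66678032, 193.5759814 ],
       [  0.        ,   0.        ,   1.        ]]), 'world_from_camera': array([[ 0.72564343, -0.48998919,  0.48306542,  0.18805545],
       [-0.68787612, -0.49989416,  0.52624354, -0.42384876],
       [-0.01637207, -0.71415434, -0.69979678,  0.70143996],
       [ 0.        ,  0.        ,  0.        ,  1.        ]])}
```

View pics/scene0.png

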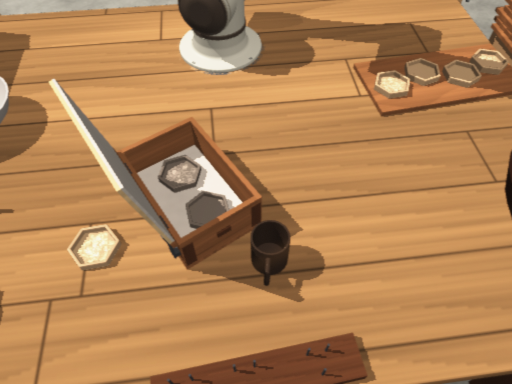

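View pics/side0.png

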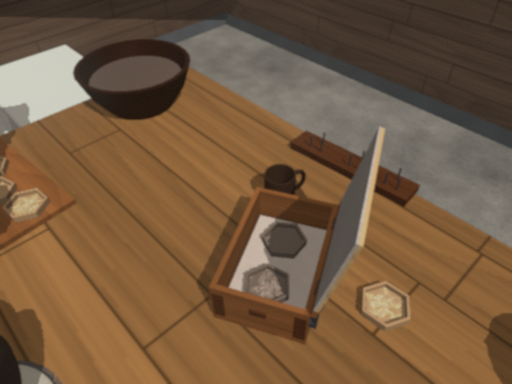

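The scene view shows the box's front wall rim running from (192,121) to (261,197). The lid leans from hinge line (120,152)-(180,245) up to its free edge at (52,82). The mug is at (270,245) and the biscuit dish at (95,246). The side view agrees. Next I'll measure the rim rectangle and the lid from depth.

```bash
cat > h.py <<'E'
import numpy as np,cv2
def cloud(n):
    f=np.load(f"{n}.npz");d=f["d"];K=f["K"];T=f["T"]
    v,u=np.indices(d.shape)
    P=np.stack([(u-K[0,2])/K[0,0]*d,(v-K[1,2])/K[1,1]*d,d],-1)@T[:3,:3].T+T[:3,3]
    return P,d>0,f["p"]
E
python3 - <<'E'
from h import *
A=[]
for n in("scene","side"):
    P,ok,p=cloud(n)
    X=P[ok]; s=(X[:,0]>.25)&(X[:,0]<.8)&(X[:,1]>-.4)&(X[:,1]<.2)
    X=X[s]; 
    tb=X[np.abs(X[:,2])<.015]; print(n,"table z",np.median(tb[:,2]))
    r=X[np.abs(X[:,2]-.1)<.006].astype(np.float32)
    m=cv2.minAreaRect(r[:,:2]); print(len(r),m, cv2.boxPoints(m).tolist())
    L=X[(X[:,2]>.13)]; print("lid n",len(L),L.min(0),L.max(0))
    c=L.mean(0);_,sv,V=np.linalg.svd(L-c,full_matrices=False);print("plane",c,V[2],sv/len(L)**.5)
    mm=(X[:,2]>.075)&(X[:,2]<.09); 
    np.save(n+"X.npy",X)
    top=L[np.argsort(-L[:,2])[:30]];print(top[::6])
    # dark mug
    col=p[ok][s].astype(int); mg=(col.sum(1)<130)&(X[:,2]>.03)&(X[:,2]<.1); print("mug",mg.sum(),np.percentile(X[mg],[5,50,95],axis=0) if mg.any() else 0)
E
```

```text
scene table z 0.00043982748332782595Traceback (most recent call last):
  File "<stdin>", line 9, in <module>
cv2.error: OpenCV(4.12.0) /io/opencv/modules/imgproc/src/convhull.cpp:143: error: (-215:Assertion failed) total >= 0 && (depth == CV_32F || depth == CV_32S) in function 'convexHull'
```

```bash
python3 - <<'E'
from h import *
for n in("scene","side"):
    P,ok,p=cloud(n)
    X=P[ok]; s=(X[:,0]>.25)&(X[:,0]<.8)&(X[:,1]>-.4)&(X[:,1]<.2)
    X=X[s]; col=p[ok][s].astype(int)
    wood=(col[:,0]-col[:,2]>30)
    r=X[(np.abs(X[:,2]-.1)<.005)&wood][:,:2]
    m=cv2.minAreaRect(np.ascontiguousarray(r,dtype=np.float32)); print(n,len(r),m, np.round(cv2.boxPoints(m),3).tolist())
    L=X[(X[:,2]>.13)]; print("lid n",len(L),L.min(0),L.max(0))
    c=L.mean(0);_,sv,V=np.linalg.svd(L-c,full_matrices=False);print("plane",c,V[2],sv/len(L)**.5)
    top=L[np.argsort(-L[:,2])[:200]];print(top[np.argmin(top[:,0])],top[np.argmax(top[:,0])])
    mg=(col.sum(1)<160)&(X[:,2]>.03)&(X[:,2]<.1)&(X[:,0]>.5); print("mug",mg.sum(),np.percentile(X[mg],[2,50,98],axis=0) if mg.any() else 0)
E
```

```text
scene 2162 ((0.5458661317825317, -0.09951077401638031), (0.2634976804256439, 0.18546029925346375), 27.37583351135254) [[0.38600000739097595, -0.07800000160932541], [0.47200000286102295, -0.24199999868869781], [0.7059999704360962, -0.12099999934434891], [0.6200000047683716, 0.0430000014603138]]
lid n 2897 [ 0.47556932 -0.27849202  0.13001493] [ 0.72473695 -0.11857958  0.30269919]
plane [ 0.63156288 -0.18801922  0.24960977] [ 0.44960449 -0.86311589 -0.22997121] [0.08134717 0.05403694 0.00297098]
[ 0.49387969 -0.27386747  0.30123418] [ 0.72216981 -0.15191601  0.30069129]
mug 1673 [[ 0.62164539 -0.12505568  0.03149537]
 [ 0.69065814  0.03196429  0.06280951]
 [ 0.76147393  0.07748901  0.08582371]]
side 2390 ((0.5482094287872314, -0.1006680428981781), (0.2648356258869171, 0.18858638405799866), 28.382465362548828) [[0.3869999945163727, -0.08100000023841858], [0.47699999809265137, -0.24699999392032623], [0.7099999785423279, -0.12099999934434891], [0.6200000047683716, 0.04500000178813934]]
lid n 4049 [ 0.4746211  -0.28018441  0.13000133] [ 0.72433112 -0.11815726  0.30255791]
plane [ 0.5714801  -0.21623393  0.23996444] [ 0.46864999 -0.8535995  -0.22745346] [0.07897643 0.05469248 0.00268666]
[ 0.49211561 -0.27171645  0.30084428] [ 0.72103866 -0.14956869  0.3009256 ]
mug 1873 [[ 0.56119443 -0.10430639  0.03239401]
 [ 0.67310495 -0.03626662  0.06467282]
 [ 0.75051275  0.08019659  0.09674314]]
```

Both views give a box yaw of about 28°, a hinge mid of about (0.585,-0.173,0.1), and the lid at 1.78 rad. My plan is to straddle the free edge with the fingers wide open. I'll push with the rear finger, catch on the front finger, and swing the tool rigidly about the hinge. First I'll check that the end pose is reachable.

```bash
cat >> h.py <<'E'
from scipy.spatial.transform import Rotation as Ro, Slerp
yaw=np.radians(28); b=np.array([np.cos(yaw),np.sin(yaw),0]); f=np.array([-np.sin(yaw),np.cos(yaw),0]); Z=np.array([0,0,1.])
HG=np.array([.585,-.173,.1])
def pose(al,phi=30,s=0.0,tip=.188,off=.0425,out=0.):
    ph=np.radians(phi); e=np.cos(al)*f+np.sin(al)*Z; N=-np.sin(al)*f+np.cos(al)*Z
    z=-np.cos(ph)*e+np.sin(ph)*b; y=N; x=np.cross(y,z)
    t=HG+e*tip+N*off+b*s-z*(.06+out)
    return t,Ro.from_matrix(np.c_[x,y,z])
def cur():
    from workcell import sensors
    o=sensors.get_obs(); return o["ee_pos"],Ro.from_euler('xyz',o["tcp_rot"],degrees=True)
def chain(p0,R0,p1,R1,n):
    """n calls from p0 to p1; prints rounded shift/turn of each"""
    S=Slerp([0,1],Ro.concatenate([R0,R1])); P,R=p0,R0
    for k in range(1,n+1):
        pt=p0+(p1-p0)*k/n; Rt=S(k/n)
        sh=np.round(R.inv().apply(pt-P)/.1,2); tu=np.round((R.inv()*Rt).as_rotvec(degrees=True)/30,2)
        print(k,sh.tolist(),tu.tolist())
        P=P+R.apply(sh*.1); R=R*Ro.from_rotvec(tu*30,degrees=True)
    return P,R
E
python3 - <<'E'
from h import *
p,R=cur()
t,Rt=pose(0.0); print(t,Rt.as_euler('xyz',degrees=True))
t2=t+np.array([0,0,.08])
chain(p,R,t2,Rt,7)
for a in (1.58,1.05): q,Rq=pose(a); print(a,q,Rq.as_euler('xyz',degrees=True))
E
```

```text
[0.44585646 0.0247893  0.1425    ] [90.  0. 58.]
1 [-0.56, -0.48, 0.12] [-0.31, -0.35, 0.35]
2 [-0.62, -0.4, 0.15] [-0.32, -0.36, 0.36]
3 [-0.65, -0.3, 0.21] [-0.31, -0.35, 0.35]
4 [-0.65, -0.23, 0.29] [-0.32, -0.35, 0.36]
5 [-0.62, -0.16, 0.38] [-0.31, -0.36, 0.35]
6 [-0.58, -0.12, 0.47] [-0.32, -0.35, 0.35]
7 [-0.5, -0.11, 0.54] [-0.31, -0.35, 0.36]
1.58 [ 0.57950009 -0.22655782  0.33956021] [-179.39109561  -29.99859897   27.6955521 ]
1.05 [ 0.51976495 -0.11421235  0.32929497] [146.48114267 -25.7033401   44.02791768]
```

Request:
{"method": "apply_moves", "body": {
  "rows": [
    [[-0.56, -0.48, 0.12], [-0.31, -0.35, 0.35], 1],
    [[-0.56, -0.48, 0.12], [-0.31, -0.35, 0.35], 1],
    [[-0.56, -0.48, 0.12], [-0.31, -0.35, 0.35], 1]
  ]
}}

```text
time: 0.4
ee_pos: [0.2645, 0.4273, 0.2904]
tcp_rot: [169.7, 9.7, 143.1]
wrist_force: [-0.4, 0.0, 0.4]
opening: 0.0855
grasp_force: 0.0
```

Request:
{"method": "apply_moves", "body": {
  "rows": [
    [[-0.62, -0.4, 0.15], [-0.32, -0.36, 0.36], 1],
    [[-0.62, -0.4, 0.15], [-0.32, -0.36, 0.36], 1],
    [[-0.62, -0.4, 0.15], [-0.32, -0.36, 0.36], 1]
  ]
}}

```text
time: 0.7
ee_pos: [0.2945, 0.36, 0.2794]
tcp_rot: [156.9, 16.9, 129.4]
wrist_force: [0.7, -0.1, 0.3]
opening: 0.0853
grasp_force: 0.0
```

Request:
{"method": "apply_moves", "body": {
  "rows": [
    [[-0.65, -0.3, 0.21], [-0.31, -0.35, 0.35], 1],
    [[-0.65, -0.3, 0.21], [-0.31, -0.35, 0.35], 1],
    [[-0.65, -0.3, 0.21], [-0.31, -0.35, 0.35], 1]
  ]
}}

```text
time: 1.0
ee_pos: [0.3249, 0.2936, 0.2682]
tcp_rot: [142.7, 20.7, 114.4]
wrist_force: [-0.0, 0.4, 0.1]
opening: 0.0855
grasp_force: 0.0
```

Request:
{"method": "apply_moves", "body": {
  "rows": [
    [[-0.65, -0.23, 0.29], [-0.32, -0.35, 0.36], 1],
    [[-0.65, -0.23, 0.29], [-0.32, -0.35, 0.36], 1],
    [[-0.65, -0.23, 0.29], [-0.32, -0.35, 0.36], 1]
  ]
}}

```text
time: 1.3
ee_pos: [0.355, 0.2266, 0.2563]
tcp_rot: [127.4, 20.5, 98.4]
wrist_force: [-0.2, 0.2, -0.4]
opening: 0.0856
grasp_force: 0.0
```

Request:
{"method": "apply_moves", "body": {
  "rows": [
    [[-0.62, -0.16, 0.38], [-0.31, -0.36, 0.35], 1],
    [[-0.62, -0.16, 0.38], [-0.31, -0.36, 0.35], 1],
    [[-0.62, -0.16, 0.38], [-0.31, -0.36, 0.35], 1]
  ]
}}

```text
time: 1.6
ee_pos: [0.3951, 0.1811, 0.2446]
tcp_rot: [113.7, 17.2, 82.1]
wrist_force: [-1.1, 0.4, 0.2]
opening: 0.0855
grasp_force: 0.0
```

Request:
{"method": "apply_moves", "body": {
  "rows": [
    [[-0.58, -0.12, 0.47], [-0.32, -0.35, 0.35], 1],
    [[-0.58, -0.12, 0.47], [-0.32, -0.35, 0.35], 1],
    [[-0.58, -0.12, 0.47], [-0.32, -0.35, 0.35], 1]
  ]
}}

```text
time: 1.9
ee_pos: [0.4386, 0.1266, 0.2304]
tcp_rot: [100.9, 10.4, 67.8]
wrist_force: [0.3, -0.1, 0.2]
opening: 0.0852
grasp_force: 0.0
```

Request:
{"method": "apply_moves", "body": {
  "rows": [
    [[-0.5, -0.11, 0.54], [-0.31, -0.35, 0.36], 1],
    [[-0.5, -0.11, 0.54], [-0.31, -0.35, 0.36], 1],
    [[-0.5, -0.11, 0.54], [-0.31, -0.35, 0.36], 1]
  ]
}}

```text
time: 2.2
ee_pos: [0.4945, 0.0786, 0.2357]
tcp_rot: [91.8, 0.6, 55.2]
wrist_force: [1.3, 1.1, 1.3]
opening: 0.0848
grasp_force: 0.0
```

```bash
python3 - <<'E'
from h import *
from workcell import sensors
o=sensors.get_obs(); print(np.round(o["q"],1),np.round(o["qd"],1),o["ee_pos"])
p,R=cur(); t,Rt=pose(0.0); chain(p,R,t+[0,0,.08],Rt,1)
E
```

```text
[ 32.  -30.2 -65.3 -30.4 -66.8  93.7] [-8.100e+00  6.680e+01 -1.000e-01 -1.256e+02 -2.280e+01 -2.570e+01] [0.49447719 0.07862364 0.23573059]
1 [-0.72, -0.14, -0.09] [-0.06, 0.09, 0.02]
```

```bash
python3 - <<'E'
from h import *
p,R=cur(); t,Rt=pose(0.0,s=.09); print(t)
P,R=chain(p,R,t+[0,0,.06],Rt,1)
E
```

```text
[0.52532174 0.06704174 0.1425    ]
1 [0.08, -0.32, 0.33] [-0.06, 0.09, 0.02]
```

Request:
{"method": "apply_moves", "body": {
  "rows": [
    [[0, 0, 0], [0, 0, 0], 1],
    [[0, 0, 0], [0, 0, 0], 1],
    [[0, 0, 0], [0, 0, 0], 1]
  ]
}}

```text
time: 2.5
ee_pos: [0.4922, 0.0786, 0.2339]
tcp_rot: [92.0, 0.9, 55.2]
wrist_force: [-0.8, -0.3, -1.3]
opening: 0.0854
grasp_force: 0.0
```

```bash
python3 - <<'E'
from h import *
from workcell import sensors
o=sensors.get_obs(); print(np.round(o["q"],1),np.round(o["qd"],1),o["ee_pos"],o["tcp_rot"])
p,R=cur(); t,Rt=pose(0.0,s=.09); chain(p,R,t+[0,0,.06],Rt,1)
E
```

```text
[ 32.1 -30.7 -65.6 -29.8 -66.9  93.9] [-0.1 -1.6 -0.7 -1.7 -0.8 -0.2] [0.492199   0.07855291 0.23386676] [92.00690246  0.85186439 55.21664578]
1 [0.1, -0.3, 0.35] [-0.07, 0.09, 0.03]
```

Commanded equals measured once settled. I'll move the test pose to s=0.09.

Request:
{"method": "apply_moves", "body": {
  "rows": [
    [[0.1, -0.3, 0.35], [-0.07, 0.09, 0.03], 1],
    [[0.1, -0.3, 0.35], [-0.07, 0.09, 0.03], 1],
    [[0.1, -0.3, 0.35], [-0.07, 0.09, 0.03], 1],
    [[0.1, -0.3, 0.35], [-0.07, 0.09, 0.03], 1]
  ]
}}

```text
time: 2.9
ee_pos: [0.5257, 0.0663, 0.2026]
tcp_rot: [89.9, -0.2, 57.7]
wrist_force: [0.2, 0.4, 0.2]
opening: 0.0854
grasp_force: 0.0
```

```bash
python3 - <<'E'
from h import *
from workcell import sensors
o=sensors.get_obs(); print(np.round(o["q"],1),np.round(o["qd"],1),o["ee_pos"],o["tcp_rot"])
p,R=cur(); t,Rt=pose(0.0,s=.09); chain(p,R,t,Rt,1)
E
```

```text
[ 27.5 -18.3 -65.7 -47.6 -59.8  90. ] [ 0.4 -1.   0.3 -0.5 -0.2  0. ] [0.52572199 0.0663477  0.20255109] [89.88961001 -0.19694776 57.68080993]
1 [0.0, -0.6, -0.01] [0.0, 0.01, -0.01]
```

Request:
{"method": "apply_moves", "body": {
  "rows": [
    [[0, -0.25, 0], [0, 0, 0], 1],
    [[0, -0.45, 0], [0, 0, 0], 1],
    [[0, -0.45, 0], [0, 0, 0], 1],
    [[0, -0.45, 0], [0, 0, 0], 1]
  ]
}}

```text
time: 3.3
ee_pos: [0.5284, 0.0678, 0.1576]
tcp_rot: [89.9, -0.2, 57.6]
wrist_force: [0.6, -0.2, 0.6]
opening: 0.0856
grasp_force: 0.0
```

```bash
python3 - <<'E'
from h import *
from workcell import sensors,imaging
o=sensors.get_obs(); print(np.round(o["q"],1),np.round(o["qd"],1),o["ee_pos"],o["tcp_rot"])
p,_=imaging.camera("scene"); q,_=imaging.camera("side")
cv2.imwrite("pics/a.png",np.hstack([p[60:300,60:400],q[60:300+60-60,150:490]])[:,:,::-1])
E
```

```text
[ 27.5  -7.9 -65.7 -58.1 -59.9  90. ] [-0.3 -1.3  0.5 -0.6  0.1 -0.1] [0.52843738 0.06784713 0.15764303] [89.85185778 -0.22640249 57.59449035]
```

View pics/a.png

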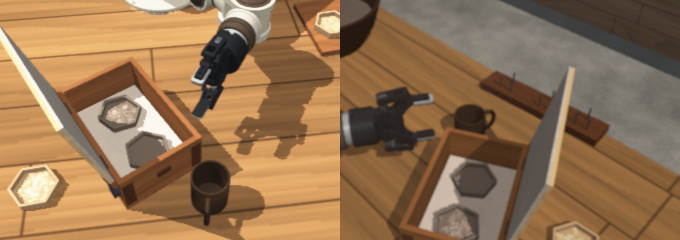

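The arm sits in front of the box as planned, with q3 marginally at its limit. I'll switch to φ=24°, s=0.10 for margin, then go up over the lid's free edge.

```bash
sed -i 's/phi=30,s=0.0/phi=24,s=.10/' h.py; python3 - <<'E'
from h import *
p,R=cur()
t,Rt=pose(.8,out=.12); print(t); P,R=chain(p,R,t,Rt,3)
t,Rt=pose(1.58,out=.12); print(t); P,R=chain(P,R,t,Rt,3)
t,Rt=pose(1.58); print(t); chain(P,R,t,Rt,2)
E
```

```text
[0.50768807 0.02946123 0.38243371]
1 [-0.14, 0.75, 0.01] [0.46, -0.06, 0.23]
2 [-0.05, 0.74, -0.16] [0.45, -0.06, 0.22]
3 [0.02, 0.68, -0.33] [0.46, -0.06, 0.23]
[ 0.63012639 -0.20081176  0.4520321 ]
1 [-0.18, 0.79, 0.4] [0.45, -0.0, 0.2]
2 [-0.09, 0.87, 0.21] [0.46, -0.0, 0.2]
3 [-0.0, 0.89, -0.01] [0.45, -0.0, 0.21]
[ 0.67274797 -0.17700676  0.34241129]
1 [-0.0, 0.0, 0.6] [0.0, -0.0, -0.0]
2 [-0.0, 0.0, 0.6] [0.0, -0.0, -0.0]
```

Request:
{"method": "apply_moves", "body": {
  "rows": [
    [[-0.14, 0.75, 0.01], [0.46, -0.06, 0.23], 1],
    [[-0.14, 0.75, 0.01], [0.46, -0.06, 0.23], 1],
    [[-0.14, 0.75, 0.01], [0.46, -0.06, 0.23], 1]
  ]
}}

```text
time: 3.7
ee_pos: [0.5362, 0.0654, 0.2045]
tcp_rot: [97.8, -4.2, 56.8]
wrist_force: [1.4, 0.8, -1.1]
opening: 0.0855
grasp_force: 0.0
```

Request:
{"method": "apply_moves", "body": {
  "rows": [
    [[-0.05, 0.74, -0.16], [0.45, -0.06, 0.22], 1],
    [[-0.05, 0.74, -0.16], [0.45, -0.06, 0.22], 1],
    [[-0.05, 0.74, -0.16], [0.45, -0.06, 0.22], 1]
  ]
}}

```text
time: 4.0
ee_pos: [0.5319, 0.0629, 0.2682]
tcp_rot: [109.1, -9.3, 54.4]
wrist_force: [0.7, 2.0, -1.3]
opening: 0.0853
grasp_force: 0.0
```

Request:
{"method": "apply_moves", "body": {
  "rows": [
    [[0.02, 0.68, -0.33], [0.46, -0.06, 0.23], 1],
    [[0.02, 0.68, -0.33], [0.46, -0.06, 0.23], 1],
    [[0.02, 0.68, -0.33], [0.46, -0.06, 0.23], 1],
    [[0.02, 0.68, -0.33], [0.46, -0.06, 0.23], 1]
  ]
}}

```text
time: 4.4
ee_pos: [0.5198, 0.0601, 0.3456]
tcp_rot: [123.6, -14.8, 49.7]
wrist_force: [-0.3, 0.4, -0.6]
opening: 0.0854
grasp_force: 0.0
```

Request:
{"method": "apply_moves", "body": {
  "rows": [
    [[-0.18, 0.79, 0.4], [0.45, 0, 0.2], 1],
    [[-0.18, 0.79, 0.4], [0.45, 0, 0.2], 1],
    [[-0.18, 0.79, 0.4], [0.45, 0, 0.2], 1]
  ]
}}

```text
time: 4.7
ee_pos: [0.5619, -0.0149, 0.3804]
tcp_rot: [138.4, -19.1, 45.4]
wrist_force: [-1.0, 0.7, -0.3]
opening: 0.0854
grasp_force: 0.0
```

Request:
{"method": "apply_moves", "body": {
  "rows": [
    [[-0.09, 0.87, 0.21], [0.46, 0, 0.2], 1],
    [[-0.09, 0.87, 0.21], [0.46, 0, 0.2], 1],
    [[-0.09, 0.87, 0.21], [0.46, 0, 0.2], 1]
  ]
}}

```text
time: 5.0
ee_pos: [0.6038, -0.0858, 0.4138]
tcp_rot: [154.2, -22.2, 40.0]
wrist_force: [-0.8, -0.6, -2.3]
opening: 0.0855
grasp_force: 0.0
```

Request:
{"method": "apply_moves", "body": {
  "rows": [
    [[0, 0.89, -0.01], [0.45, 0, 0.21], 1],
    [[0, 0.89, -0.01], [0.45, 0, 0.21], 1],
    [[0, 0.89, -0.01], [0.45, 0, 0.21], 1],
    [[0, 0.89, -0.01], [0.45, 0, 0.21], 1],
    [[0, 0.89, -0.01], [0.45, 0, 0.21], 1]
  ]
}}

```text
time: 5.5
ee_pos: [0.6415, -0.1518, 0.4491]
tcp_rot: [170.2, -24.0, 33.8]
wrist_force: [-0.4, -0.4, 0.1]
opening: 0.0854
grasp_force: 0.0
```

```bash
python3 - <<'E'
from h import *
from workcell import sensors,imaging
o=sensors.get_obs(); print(np.round(o["q"],1),np.round(o["qd"],1),o["ee_pos"],o["tcp_rot"])
p,R=cur(); t,Rt=pose(1.58); chain(p,R,t,Rt,2)
p,_=imaging.camera("scene"); q,_=imaging.camera("side")
cv2.imwrite("pics/b.png",np.hstack([p[20:300,20:360],q[20:300,150:490]])[:,:,::-1])
E
```

```text
[-17.1   5.   23.   84.8  11.7 133.6] [ 0.8 -1.6 -0.8  0.3  0.4  0.1] [ 0.64154824 -0.15175092  0.44912106] [170.16443885 -24.02189618  33.83876451]
1 [-0.16, 0.1, 0.54] [0.13, -0.01, 0.09]
2 [-0.16, 0.15, 0.53] [0.13, -0.01, 0.09]
```

View pics/b.png

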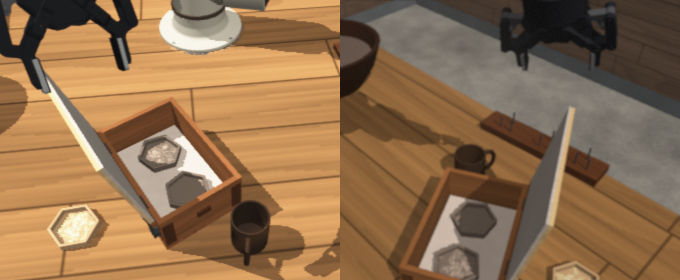

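The gripper is above the lid and slightly short of the aim line. I'll move sideways to it first, then descend.

```bash
python3 - <<'E'
from h import *
p,R=cur(); t,Rt=pose(1.58,out=.12); P,R=chain(p,R,t,Rt,1); t,Rt=pose(1.58);chain(P,R,t,Rt,2)
E
```

```text
1 [-0.33, 0.38, -0.1] [0.26, -0.02, 0.19]
1 [0.0, -0.0, 0.6] [0.0, 0.0, -0.0]
2 [0.0, -0.01, 0.6] [0.0, 0.0, -0.0]
```

Request:
{"method": "apply_moves", "body": {
  "rows": [
    [[-0.33, 0.38, -0.1], [0.26, -0.02, 0.19], 1],
    [[-0.33, 0.38, -0.1], [0.26, -0.02, 0.19], 1],
    [[-0.33, 0.38, -0.1], [0.26, -0.02, 0.19], 1],
    [[-0.33, 0.38, -0.1], [0.26, -0.02, 0.19], 1]
  ]
}}

```text
time: 6.0
ee_pos: [0.631, -0.2016, 0.4525]
tcp_rot: [-179.6, -24.0, 27.6]
wrist_force: [-0.5, -0.5, -0.2]
opening: 0.0851
grasp_force: 0.0
```

Request:
{"method": "apply_moves", "body": {
  "rows": [
    [[0, 0, 0.2], [0, 0, 0], 1],
    [[0, 0, 0.4], [0, 0, 0], 1],
    [[0, 0, 0.6], [0, 0, 0], 1],
    [[0, 0, 0.6], [0, 0, 0], 1],
    [[0, 0, 0.6], [0, 0, 0], 1]
  ]
}}

```text
time: 6.5
ee_pos: [0.652, -0.1894, 0.3985]
tcp_rot: [-179.5, -24.0, 27.6]
wrist_force: [0.0, 0.1, 0.5]
opening: 0.0854
grasp_force: 0.0
```

```bash
python3 - <<'E'
from h import *
from workcell import imaging
p,R=cur(); print(p,R.as_euler('xyz',degrees=True)); t,Rt=pose(1.58); chain(p,R,t,Rt,1)
w,_=imaging.camera("wrist");p,_=imaging.camera("scene"); q,_=imaging.camera("side")
cv2.imwrite("pics/c.png",np.hstack([p[0:280,0:260],w[::2,::2][:,:],q[20:300,280:490]][0:1]+[cv2.copyMakeBorder(w[::2,::2],0,88,0,0,0),q[20:300,240:500]])[:,:,::-1])
E
```

```text
[ 0.65197477 -0.18939726  0.39845456] [-179.51312727  -24.04856833   27.64208414]
1 [-0.01, -0.01, 0.61] [0.0, -0.0, -0.0]
```

View pics/c.png

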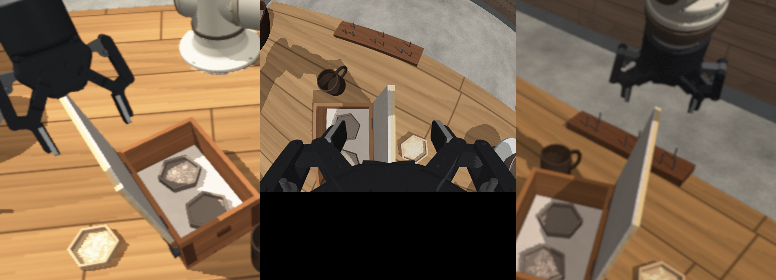

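The wrist view shows the lid edge midway between the open fingers, at about (390,100) in the picture. I'll go 20 mm deeper for the push, because the lip corner meets the rear pad. Next I work out the arc rows.

```bash
cat >> h.py <<'E'
def rows(a0,t0,wps,nd=3):
    p,R=pose(a0,tip=t0)
    for a,t in wps:
        q,Q=pose(a,tip=t)
        print("[",np.round(R.inv().apply(q-p)/.1,nd).tolist(),",",np.round((R.inv()*Q).as_rotvec(degrees=True)/30,nd).tolist(),",1],","#%.2f"%a)
E
python3 - <<'E'
from h import *
d=.168
p,R=cur(); t,Rt=pose(1.58,tip=d); chain(p,R,t,Rt,1)
print("push1");rows(1.58,d,[(1.58-.04*k,d) for k in range(1,10)])
print("push2");rows(1.22,d,[(1.22-.02*k,d) for k in range(1,8)]+[(1.13,.175),(1.18,.182),(1.22,.188)])
E
```

```text
1 [-0.09, -0.02, 0.8] [0.01, -0.0, -0.01]
push1
[ [0.006, -0.089, -0.014] , [-0.07, 0.0, -0.031] ,1], #1.54
[ [0.011, -0.179, -0.025] , [-0.14, -0.0, -0.062] ,1], #1.50
[ [0.014, -0.27, -0.032] , [-0.209, 0.0, -0.093] ,1], #1.46
[ [0.016, -0.36, -0.036] , [-0.279, 0.0, -0.124] ,1], #1.42
[ [0.016, -0.451, -0.037] , [-0.349, 0.0, -0.155] ,1], #1.38
[ [0.015, -0.542, -0.034] , [-0.419, 0.0, -0.186] ,1], #1.34
[ [0.012, -0.632, -0.028] , [-0.489, 0.0, -0.218] ,1], #1.30
[ [0.008, -0.722, -0.019] , [-0.558, 0.0, -0.249] ,1], #1.26
[ [0.003, -0.812, -0.006] , [-0.628, 0.0, -0.28] ,1], #1.22
push2
[ [0.003, -0.045, -0.007] , [-0.035, -0.0, -0.016] ,1], #1.20
[ [0.006, -0.089, -0.014] , [-0.07, -0.0, -0.031] ,1], #1.18
[ [0.009, -0.134, -0.02] , [-0.105, -0.0, -0.047] ,1], #1.16
[ [0.011, -0.179, -0.025] , [-0.14, -0.0, -0.062] ,1], #1.14
[ [0.013, -0.225, -0.029] , [-0.174, -0.0, -0.078] ,1], #1.12
[ [0.014, -0.27, -0.032] , [-0.209, -0.0, -0.093] ,1], #1.10
[ [0.015, -0.315, -0.034] , [-0.244, -0.0, -0.109] ,1], #1.08
[ [0.04, -0.208, -0.09] , [-0.157, -0.0, -0.07] ,1], #1.13
[ [0.063, -0.095, -0.142] , [-0.07, -0.0, -0.031] ,1], #1.18
[ [0.081, 0.0, -0.183] , [0.0, 0.0, 0.0] ,1], #1.22
```

Request:
{"method": "apply_moves", "body": {
  "rows": [
    [[0, 0, 0.25], [0, 0, 0], 1],
    [[0, 0, 0.5], [0, 0, 0], 1],
    [[-0.01, -0.01, 0.8], [0, 0, 0], 1],
    [[-0.01, -0.01, 0.8], [0, 0, 0], 1],
    [[-0.01, -0.01, 0.8], [0, 0, 0], 1]
  ]
}}

```text
time: 7.15
ee_pos: [0.6794, -0.1747, 0.3244]
tcp_rot: [-179.4, -24.0, 27.5]
wrist_force: [-0.1, 0.0, -0.1]
opening: 0.0851
grasp_force: 0.0
```

Request:
{"method": "apply_moves", "body": {
  "rows": [
    [[0.006, -0.089, -0.014], [-0.07, 0, -0.031], 1],
    [[0.011, -0.179, -0.025], [-0.14, 0, -0.062], 1],
    [[0.014, -0.27, -0.032], [-0.209, 0, -0.093], 1],
    [[0.015, -0.315, -0.034], [-0.244, 0, -0.109], 1],
    [[0.016, -0.36, -0.036], [-0.279, 0, -0.124], 1],
    [[0.016, -0.405, -0.037], [-0.314, 0, -0.14], 1],
    [[0.016, -0.451, -0.037], [-0.349, 0, -0.155], 1],
    [[0.015, -0.497, -0.036], [-0.384, 0, -0.171], 1],
    [[0.015, -0.542, -0.034], [-0.419, 0, -0.186], 1],
    [[0.014, -0.587, -0.031], [-0.454, 0, -0.202], 1],
    [[0.012, -0.632, -0.028], [-0.489, 0, -0.218], 1],
    [[0.012, -0.632, -0.028], [-0.489, 0, -0.218], 1]
  ]
}}

```text
time: 8.35
ee_pos: [0.6498, -0.1178, 0.3269]
tcp_rot: [163.1, -23.1, 34.6]
wrist_force: [-0.3, 0.2, 0.9]
opening: 0.0852
grasp_force: 0.2
```

```bash
cat >> h.py <<'E'
def lid_angle():
    """lid angle from side+scene depth: pale lining / plane points above rim inside lid's strip"""
    from workcell import imaging
    out=[]
    for n in("scene","side"):
        p,d=imaging.camera(n);c=imaging.get_calibration(n);K=c["intrinsics"];T=c["world_from_camera"]
        v,u=np.indices(d.shape)
        P=np.stack([(u-K[0,2])/K[0,0]*d,(v-K[1,2])/K[1,1]*d,d],-1)@T[:3,:3].T+T[:3,3]-HG
        s=P@b;r=P@f;z=P[...,2]; rad=np.hypot(r,z)
        m=(d>0)&(np.abs(s+.05)<.06)&(rad>.08)&(rad<.2)&(z>-.01)
        th=np.arctan2(z[m],r[m]); out.append((m.sum(),np.round(np.percentile(th,[25,50,75]),3)))
    return out
E
python3 - <<'E'
from h import *
from workcell import imaging
print(lid_angle()); p,R=cur(); t,Rt=pose(1.3,tip=.168); chain(p,R,t,Rt,1)
w,_=imaging.camera("wrist"); cv2.imwrite("pics/d.png",w[:,:,::-1])
E
```

```text
[(np.int64(250), array([-0.011, -0.   ,  0.005])), (np.int64(742), array([1.000e-03, 1.300e-02, 1.681e+00]))]
1 [-0.07, -0.01, -0.03] [0.0, 0.0, -0.01]
```

View pics/d.png

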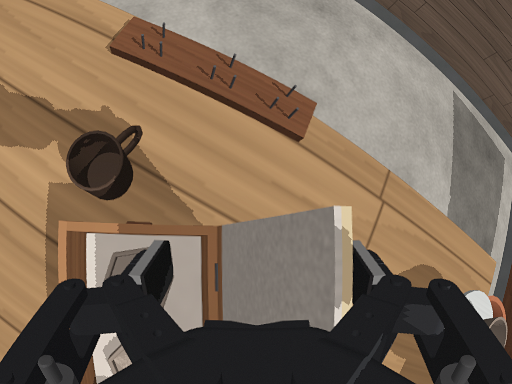

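The wrist view shows the lid edge at x≈345, resting against the rear (right) finger with the front finger well clear. Now I'll compute the slow final push past upright plus the backing-off for the catch.

```bash
sed -i 's/(z>-.01)/(z>.015)/' h.py; python3 - <<'E'
from h import *
p,R=cur()
L=[(1.30-.02*k,.168,.107) for k in range(1,11)]+[(1.14,.174,.104),(1.18,.181,.102),(1.22,.188,.10)]
for a,t,s in L:
    q,Q=pose(a,tip=t,s=s); print(np.round(R.inv().apply(q-p)/.1,2).tolist(),np.round((R.inv()*Q).as_rotvec(degrees=True)/30,2).tolist(),"%.2f"%a)
E
```

```text
[-0.0, -0.06, -0.01] [-0.03, 0.0, -0.02] 1.28
[-0.0, -0.1, -0.01] [-0.07, 0.0, -0.04] 1.26
[0.0, -0.15, -0.02] [-0.1, 0.0, -0.05] 1.24
[0.0, -0.19, -0.02] [-0.14, 0.0, -0.07] 1.22
[0.01, -0.24, -0.03] [-0.17, 0.0, -0.09] 1.20
[0.01, -0.28, -0.03] [-0.21, 0.0, -0.1] 1.18
[0.01, -0.33, -0.03] [-0.24, 0.0, -0.12] 1.16
[0.01, -0.37, -0.03] [-0.28, 0.0, -0.13] 1.14
[0.01, -0.42, -0.04] [-0.31, 0.0, -0.15] 1.12
[0.01, -0.46, -0.04] [-0.35, 0.0, -0.16] 1.10
[0.0, -0.38, -0.1] [-0.28, 0.0, -0.13] 1.14
[0.01, -0.3, -0.17] [-0.21, 0.0, -0.1] 1.18
[0.02, -0.21, -0.23] [-0.14, 0.0, -0.07] 1.22
```

Request:
{"method": "apply_moves", "body": {
  "rows": [
    [[0, -0.06, -0.01], [-0.03, 0, -0.02], 1],
    [[0, -0.1, -0.01], [-0.07, 0, -0.04], 1],
    [[0, -0.15, -0.02], [-0.1, 0, -0.05], 1],
    [[0, -0.19, -0.02], [-0.14, 0, -0.07], 1],
    [[0.01, -0.24, -0.03], [-0.17, 0, -0.09], 1],
    [[0.01, -0.28, -0.03], [-0.21, 0, -0.1], 1],
    [[0.01, -0.33, -0.03], [-0.24, 0, -0.12], 1],
    [[0.01, -0.37, -0.03], [-0.28, 0, -0.13], 1],
    [[0.01, -0.42, -0.04], [-0.31, 0, -0.15], 1],
    [[0.01, -0.46, -0.04], [-0.35, 0, -0.16], 1],
    [[0.01, -0.46, -0.04], [-0.35, 0, -0.16], 1],
    [[0, -0.38, -0.1], [-0.28, 0, -0.13], 1],
    [[0.01, -0.3, -0.17], [-0.21, 0, -0.1], 1],
    [[0.02, -0.21, -0.23], [-0.14, 0, -0.07], 1],
    [[0.02, -0.21, -0.23], [-0.14, 0, -0.07], 1],
    [[0.02, -0.21, -0.23], [-0.14, 0, -0.07], 1]
  ]
}}

```text
time: 10.1
ee_pos: [0.6315, -0.0994, 0.3421]
tcp_rot: [158.0, -22.3, 36.6]
wrist_force: [0.3, 0.2, 0.2]
opening: 0.0856
grasp_force: 0.0
```

```bash
python3 - <<'E'
from h import *
print(lid_angle()); p,R=cur(); t,Rt=pose(1.22); chain(p,R,t,Rt,1)
E
```

```text
[(np.int64(163), array([1.517, 1.559, 1.579])), (np.int64(974), array([1.517, 1.528, 1.548]))]
1 [0.0, 0.01, -0.01] [0.0, 0.0, 0.0]
```

Request:
{"method": "apply_moves", "body": {
  "rows": [
    [[0, 0, 0], [0, 0, 0], 1],
    [[0, 0, 0], [0, 0, 0], 1]
  ]
}}

```text
time: 10.4
ee_pos: [0.6312, -0.0988, 0.3421]
tcp_rot: [158.1, -22.3, 36.7]
wrist_force: [0.6, 0.2, -0.5]
opening: 0.0855
grasp_force: 0.0
```

```bash
python3 - <<'E'
from h import *
print(lid_angle())
E
```

```text
[(np.int64(186), array([1.506, 1.516, 1.567])), (np.int64(1039), array([1.505, 1.517, 1.536]))]
```

Request:
{"method": "apply_moves", "body": {
  "rows": [
    [[0, 0, 0], [0, 0, 0], 1],
    [[0, 0, 0], [0, 0, 0], 1],
    [[0, 0, 0], [0, 0, 0], 1],
    [[0, 0, 0], [0, 0, 0], 1]
  ]
}}

```text
time: 10.9
ee_pos: [0.6314, -0.0992, 0.3425]
tcp_rot: [158.1, -22.4, 36.7]
wrist_force: [0.1, -0.2, -0.3]
opening: 0.0854
grasp_force: 0.0
```

```bash
python3 - <<'E'
from h import *
print(lid_angle())
rows(1.22,.188,[(1.22-.04*k,.188) for k in range(1,11)],2)
E
```

```text
[(np.int64(148), array([1.479, 1.487, 1.543])), (np.int64(1211), array([1.477, 1.489, 1.508]))]
[ [0.01, -0.1, -0.01] , [-0.07, -0.0, -0.03] ,1], #1.18
[ [0.01, -0.2, -0.02] , [-0.14, -0.0, -0.06] ,1], #1.14
[ [0.01, -0.29, -0.03] , [-0.21, -0.0, -0.09] ,1], #1.10
[ [0.01, -0.39, -0.03] , [-0.28, -0.0, -0.12] ,1], #1.06
[ [0.01, -0.49, -0.03] , [-0.35, -0.0, -0.16] ,1], #1.02
[ [0.01, -0.59, -0.03] , [-0.42, -0.0, -0.19] ,1], #0.98
[ [0.01, -0.69, -0.02] , [-0.49, -0.0, -0.22] ,1], #0.94
[ [0.0, -0.79, -0.01] , [-0.56, -0.0, -0.25] ,1], #0.90
[ [-0.0, -0.88, 0.01] , [-0.63, -0.0, -0.28] ,1], #0.86
[ [-0.01, -0.98, 0.02] , [-0.7, -0.0, -0.31] ,1], #0.82
```

It's falling by itself and now at about 1.49 rad. I'll hold still and let the front finger at 1.22 catch it.

Request:
{"method": "apply_moves", "body": {
  "rows": [
    [[0, 0, 0], [0, 0, 0], 1],
    [[0, 0, 0], [0, 0, 0], 1],
    [[0, 0, 0], [0, 0, 0], 1],
    [[0, 0, 0], [0, 0, 0], 1],
    [[0, 0, 0], [0, 0, 0], 1],
    [[0, 0, 0], [0, 0, 0], 1],
    [[0, 0, 0], [0, 0, 0], 1],
    [[0, 0, 0], [0, 0, 0], 1],
    [[0, 0, 0], [0, 0, 0], 1],
    [[0, 0, 0], [0, 0, 0], 1],
    [[0, 0, 0], [0, 0, 0], 1],
    [[0, 0, 0], [0, 0, 0], 1]
  ]
}}

```text
time: 12.2
ee_pos: [0.6314, -0.0992, 0.3425]
tcp_rot: [158.1, -22.4, 36.7]
wrist_force: [-0.1, -0.8, -0.4]
opening: 0.0856
grasp_force: 0.0
```

```bash
python3 - <<'E'
from h import *
from workcell import imaging
print(lid_angle())
w,_=imaging.camera("wrist"); cv2.imwrite("pics/e.png",w[:,:,::-1])
p,R=cur(); t,Rt=pose(1.22); chain(p,R,t,Rt,1)
E
```

```text
[(np.int64(883), array([1.31 , 1.321, 1.338])), (np.int64(2249), array([1.289, 1.301, 1.321]))]
1 [0.0, 0.0, -0.0] [0.0, 0.0, 0.0]
```

View pics/e.png

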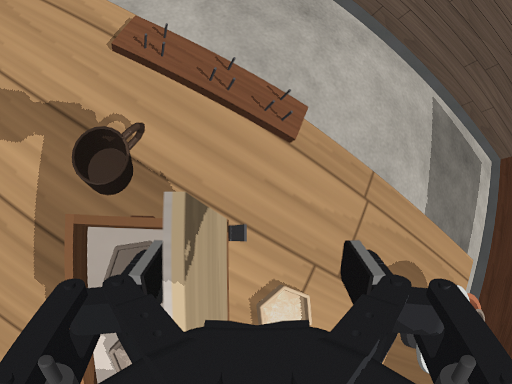

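The lid edge at x≈165 is just reaching the front finger, with the rear finger far away. I'll wait a little longer for it to land.

Request:
{"method": "apply_moves", "body": {
  "rows": [
    [[0, 0, 0], [0, 0, 0], 1],
    [[0, 0, 0], [0, 0, 0], 1],
    [[0, 0, 0], [0, 0, 0], 1],
    [[0, 0, 0], [0, 0, 0], 1],
    [[0, 0, 0], [0, 0, 0], 1],
    [[0, 0, 0], [0, 0, 0], 1]
  ]
}}

```text
time: 12.95
ee_pos: [0.6314, -0.0991, 0.3425]
tcp_rot: [158.1, -22.4, 36.7]
wrist_force: [-0.1, 0.2, -0.2]
opening: 0.0856
grasp_force: 0.3
```

```bash
python3 - <<'E'
from h import *
from workcell import sensors
print(lid_angle(),sensors.get_obs()["wrist_force"],sensors.get_obs()["grasp_force"])
E
```

```text
[(np.int64(921), array([1.285, 1.297, 1.314])), (np.int64(2309), array([1.275, 1.287, 1.306]))] [ 0.24074973  0.95621539 -0.81445084] 0.3432156052440405
```

The lid rests on the front finger, with 0.3 N on the pad. Now I'll lower it about the hinge at 0.2 rad/s.

Request:
{"method": "apply_moves", "body": {
  "rows": [
    [[0, -0.05, 0], [-0.035, 0, -0.015], 1],
    [[0.01, -0.1, -0.01], [-0.07, 0, -0.03], 1],
    [[0.01, -0.15, -0.015], [-0.105, 0, -0.045], 1],
    [[0.01, -0.2, -0.02], [-0.14, 0, -0.06], 1],
    [[0.01, -0.245, -0.025], [-0.175, 0, -0.075], 1],
    [[0.01, -0.29, -0.03], [-0.21, 0, -0.09], 1],
    [[0.01, -0.34, -0.03], [-0.245, 0, -0.105], 1],
    [[0.01, -0.39, -0.03], [-0.28, 0, -0.12], 1],
    [[0.01, -0.44, -0.03], [-0.315, 0, -0.14], 1],
    [[0.01, -0.49, -0.03], [-0.35, 0, -0.16], 1],
    [[0.01, -0.54, -0.03], [-0.385, 0, -0.175], 1],
    [[0.01, -0.59, -0.03], [-0.42, 0, -0.19], 1],
    [[0.01, -0.64, -0.025], [-0.455, 0, -0.205], 1],
    [[0.01, -0.69, -0.02], [-0.49, 0, -0.22], 1],
    [[0, -0.74, -0.015], [-0.525, 0, -0.235], 1],
    [[0, -0.79, -0.01], [-0.56, 0, -0.25], 1],
    [[0, -0.835, 0], [-0.595, 0, -0.265], 1],
    [[0, -0.88, 0.01], [-0.63, 0, -0.28], 1],
    [[-0.01, -0.93, 0.015], [-0.665, 0, -0.295], 1],
    [[-0.01, -0.98, 0.02], [-0.7, 0, -0.31], 1]
  ]
}}

```text
time: 15.05
ee_pos: [0.5883, -0.0184, 0.3062]
tcp_rot: [134.2, -17.2, 44.8]
wrist_force: [-0.9, -0.2, -1.6]
opening: 0.0855
grasp_force: 0.5
```

```bash
python3 - <<'E'
from h import *
from workcell import sensors
o=sensors.get_obs();print(lid_angle(),o["wrist_force"],o["grasp_force"],np.round(o["q"],1))
p,R=cur(); t,Rt=pose(.82); chain(p,R,t,Rt,1)
E
```

```text
[(np.int64(2536), array([0.88 , 0.894, 0.915])), (np.int64(3717), array([0.87 , 0.883, 0.903]))] [-0.88531993 -0.18232557 -1.60823965] 0.46300451271235943 [  7.4 -22.8 -25.9  44.9 -26.4 139.6]
1 [0.0, 0.01, -0.0] [0.0, 0.0, 0.0]
```

On track: the lid is at 0.82 and resting on the finger. The same rows apply for the next 0.4 rad.

Request:
{"method": "apply_moves", "body": {
  "rows": [
    [[0, -0.05, 0], [-0.035, 0, -0.015], 1],
    [[0.01, -0.1, -0.01], [-0.07, 0, -0.03], 1],
    [[0.01, -0.15, -0.015], [-0.105, 0, -0.045], 1],
    [[0.01, -0.2, -0.02], [-0.14, 0, -0.06], 1],
    [[0.01, -0.245, -0.025], [-0.175, 0, -0.075], 1],
    [[0.01, -0.29, -0.03], [-0.21, 0, -0.09], 1],
    [[0.01, -0.34, -0.03], [-0.245, 0, -0.105], 1],
    [[0.01, -0.39, -0.03], [-0.28, 0, -0.12], 1],
    [[0.01, -0.44, -0.03], [-0.315, 0, -0.14], 1],
    [[0.01, -0.49, -0.03], [-0.35, 0, -0.16], 1],
    [[0.01, -0.54, -0.03], [-0.385, 0, -0.175], 1],
    [[0.01, -0.59, -0.03], [-0.42, 0, -0.19], 1],
    [[0.01, -0.64, -0.025], [-0.455, 0, -0.205], 1],
    [[0.01, -0.69, -0.02], [-0.49, 0, -0.22], 1],
    [[0, -0.74, -0.015], [-0.525, 0, -0.235], 1],
    [[0, -0.79, -0.01], [-0.56, 0, -0.25], 1],
    [[0, -0.835, 0], [-0.595, 0, -0.265], 1],
    [[0, -0.88, 0.01], [-0.63, 0, -0.28], 1],
    [[-0.01, -0.93, 0.015], [-0.665, 0, -0.295], 1],
    [[-0.01, -0.98, 0.02], [-0.7, 0, -0.31], 1]
  ]
}}

```text
time: 17.15
ee_pos: [0.5555, 0.0433, 0.2375]
tcp_rot: [111.9, -9.4, 50.0]
wrist_force: [0.6, 0.7, -1.8]
opening: 0.0852
grasp_force: 0.7
```

```bash
python3 - <<'E'
from h import *
from workcell import sensors
o=sensors.get_obs();print(lid_angle(),o["wrist_force"],o["grasp_force"],np.round(o["q"],1))
p,R=cur(); t,Rt=pose(.42); chain(p,R,t,Rt,1)
E
```

```text
[(np.int64(3077), array([0.478, 0.491, 0.512])), (np.int64(4049), array([0.472, 0.484, 0.505]))] [ 0.58585091  0.67364443 -1.78082034] 0.745917297899723 [ 22.  -27.1 -45.7  18.3 -52.2 130.8]
1 [0.0, 0.02, 0.0] [0.01, 0.0, 0.01]
```

Request:
{"method": "apply_moves", "body": {
  "rows": [
    [[0, -0.05, 0], [-0.035, 0, -0.015], 1],
    [[0.01, -0.1, -0.01], [-0.07, 0, -0.03], 1],
    [[0.01, -0.15, -0.015], [-0.105, 0, -0.045], 1],
    [[0.01, -0.2, -0.02], [-0.14, 0, -0.06], 1],
    [[0.01, -0.245, -0.025], [-0.175, 0, -0.075], 1],
    [[0.01, -0.29, -0.03], [-0.21, 0, -0.09], 1],
    [[0.01, -0.34, -0.03], [-0.245, 0, -0.105], 1],
    [[0.01, -0.39, -0.03], [-0.28, 0, -0.12], 1],
    [[0.01, -0.44, -0.03], [-0.315, 0, -0.14], 1],
    [[0.01, -0.49, -0.03], [-0.35, 0, -0.16], 1],
    [[0.01, -0.54, -0.03], [-0.385, 0, -0.175], 1],
    [[0.01, -0.59, -0.03], [-0.42, 0, -0.19], 1],
    [[0.01, -0.64, -0.025], [-0.455, 0, -0.205], 1],
    [[0.01, -0.69, -0.02], [-0.49, 0, -0.22], 1],
    [[0, -0.715, -0.015], [-0.51, 0, -0.228], 1],
    [[0, -0.74, -0.015], [-0.525, 0, -0.235], 1]
  ]
}}

```text
time: 18.85
ee_pos: [0.5406, 0.0703, 0.1705]
tcp_rot: [96.0, -2.6, 51.7]
wrist_force: [0.8, -0.4, -2.1]
opening: 0.0855
grasp_force: 1.0
```

```bash
python3 - <<'E'
from h import *
from workcell import sensors,imaging
o=sensors.get_obs();print(o["wrist_force"],o["grasp_force"],np.round(o["q"],1))
p,R=cur(); print(p,R.as_euler('xyz',degrees=True))
t,Rt=pose(.12); chain(p,R,t,Rt,1)
for a in (.09,.06,.04,.02,0,-.02,-.03):
    t,Rt=pose(a);print("%.2f"%a,np.round(R.inv().apply(t-p)/.1,2).tolist(),np.round((R.inv()*Rt).as_rotvec(degrees=True)/30,2).tolist())
for n in("scene","side"):
    p,d=imaging.camera(n);c=imaging.get_calibration(n);K=c["intrinsics"];T=c["world_from_camera"]
    v,u=np.indices(d.shape)
    P=np.stack([(u-K[0,2])/K[0,0]*d,(v-K[1,2])/K[1,1]*d,d],-1)@T[:3,:3].T+T[:3,3]-HG
    s=P@b;r=P@f;m=(d>0)&(np.abs(s+.05)<.05)&(r>.04)&(r<.14)&(P[...,2]>0); print(n,np.polyfit(r[m],P[...,2][m],1))
    cv2.imwrite(f"pics/f{n}.png",p[:,:,::-1])
im=np.hstack([cv2.imread("pics/fscene.png")[60:300,60:400],cv2.imread("pics/fside.png")[100:340,150:490]]);cv2.imwrite("pics/f.png",im)
E
```

```text
[ 0.82873309 -0.39285714 -2.13171713] 0.9684889018535614 [ 28.2 -15.6 -59.7 -29.4 -65.5 106. ]
[0.5405927  0.07030322 0.17054505] [96.04757468 -2.6219356  51.71955862]
1 [0.01, 0.01, -0.0] [0.01, 0.0, 0.01]
0.09 [0.01, -0.07, -0.01] [-0.04, 0.0, -0.02]
0.06 [0.02, -0.14, -0.02] [-0.1, 0.0, -0.04]
0.04 [0.02, -0.19, -0.03] [-0.13, 0.0, -0.06]
0.02 [0.02, -0.24, -0.03] [-0.17, 0.0, -0.07]
0.00 [0.02, -0.29, -0.03] [-0.2, 0.0, -0.09]
-0.02 [0.02, -0.34, -0.04] [-0.24, 0.0, -0.1]
-0.03 [0.02, -0.36, -0.04] [-0.25, 0.0, -0.11]
scene [0.11437799 0.01069032]
side [0.11401923 0.01063449]
```

View pics/f.png

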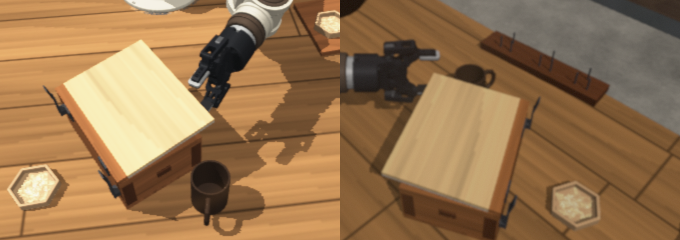

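Both views show the lid nearly shut, at 0.114 rad by slope, resting on the lower finger. Mug and dishes are untouched. I'll close the last part slowly.

Request:
{"method": "apply_moves", "body": {
  "rows": [
    [[0, -0.02, 0], [-0.015, 0, -0.005], 1],
    [[0.01, -0.045, -0.01], [-0.025, 0, -0.015], 1],
    [[0.01, -0.07, -0.01], [-0.04, 0, -0.02], 1],
    [[0.01, -0.095, -0.015], [-0.06, 0, -0.027], 1],
    [[0.015, -0.12, -0.02], [-0.08, 0, -0.034], 1],
    [[0.02, -0.14, -0.02], [-0.1, 0, -0.04], 1],
    [[0.02, -0.165, -0.025], [-0.115, 0, -0.05], 1],
    [[0.02, -0.19, -0.03], [-0.13, 0, -0.06], 1],
    [[0.02, -0.202, -0.03], [-0.14, 0, -0.063], 1],
    [[0.02, -0.215, -0.03], [-0.15, 0, -0.065], 1],
    [[0.02, -0.228, -0.03], [-0.16, 0, -0.068], 1],
    [[0.02, -0.24, -0.03], [-0.17, 0, -0.07], 1],
    [[0.02, -0.25, -0.03], [-0.177, 0, -0.075], 1],
    [[0.02, -0.26, -0.03], [-0.185, 0, -0.08], 1],
    [[0.02, -0.26, -0.03], [-0.185, 0, -0.08], 1]
  ]
}}

```text
time: 20.45
ee_pos: [0.538, 0.0765, 0.145]
tcp_rot: [90.5, -0.2, 51.9]
wrist_force: [0.3, 1.6, -1.8]
opening: 0.0856
grasp_force: 1.1
```

```bash
cat >> h.py <<'E'
def slope():
    from workcell import imaging
    for n in("scene","side"):
        p,d=imaging.camera(n);c=imaging.get_calibration(n);K=c["intrinsics"];T=c["world_from_camera"]
        v,u=np.indices(d.shape)
        P=np.stack([(u-K[0,2])/K[0,0]*d,(v-K[1,2])/K[1,1]*d,d],-1)@T[:3,:3].T+T[:3,3]-HG
        s=P@b;r=P@f;m=(d>0)&(np.abs(s+.05)<.05)&(r>.04)&(r<.14)&(P[...,2]>-.005); print(n,np.polyfit(r[m],P[...,2][m],1))
E
python3 - <<'E'
from h import *
from workcell import sensors
slope();o=sensors.get_obs();print(o["wrist_force"],o["grasp_force"],np.round(o["q"],1))
p,R=cur();t,Rt=pose(0); chain(p,R,t,Rt,1);t,Rt=pose(0.01); chain(p,R,t,Rt,1)
E
```

```text
scene [0.00749925 0.01053435]
side [0.01116649 0.01041205]
[-0.88146198  1.06160287 -2.79252202] 1.112048663198948 [ 29.2  -1.7 -61.4 -58.3 -67.3  91.5]
1 [0.0, -0.03, -0.0] [-0.02, 0.0, -0.01]
1 [-0.0, -0.0, -0.0] [0.0, 0.0, -0.0]
```

Request:
{"method": "apply_moves", "body": {
  "rows": [
    [[0, -0.005, 0], [-0.003, 0, 0], 1],
    [[0, -0.01, 0], [-0.006, 0, 0], 1],
    [[0, -0.015, 0], [-0.01, 0, 0], 1],
    [[0, -0.02, 0], [-0.013, 0, 0], 1],
    [[0, -0.025, 0], [-0.016, 0, -0.01], 1],
    [[0, -0.03, 0], [-0.02, 0, -0.01], 1],
    [[0, -0.035, 0], [-0.02, 0, -0.01], 1],
    [[0, -0.04, 0], [-0.02, 0, -0.01], 1],
    [[0, -0.045, 0], [-0.02, 0, -0.01], 1],
    [[0, -0.05, 0], [-0.02, 0, -0.01], 1],
    [[0, -0.055, 0], [-0.02, 0, -0.01], 1],
    [[0, -0.06, 0], [-0.02, 0, -0.01], 1],
    [[0, -0.06, 0], [-0.02, 0, -0.01], 1]
  ]
}}

```text
time: 21.85
ee_pos: [0.538, 0.0765, 0.1393]
tcp_rot: [89.9, 0.1, 51.9]
wrist_force: [0.0, -0.0, 0.4]
opening: 0.0859
grasp_force: 0.0
```

```bash
python3 - <<'E'
from h import *
from workcell import sensors
slope();o=sensors.get_obs();print(o["wrist_force"],o["grasp_force"],o["ee_pos"],np.round(o["q"],1))
E
```

```text
scene [0.00111965 0.01029106]
side [0.00053014 0.01053811]
[ 0.65642269 -0.259235   -0.30806245] 0.0 [0.53799171 0.07649968 0.13932802] [ 29.2   0.8 -61.3 -62.3 -67.4  89.7]
```

The lid is shut with no load on the finger. I'll drop 2 mm and pull straight out away from the front wall, then up.

Request:
{"method": "apply_moves", "body": {
  "rows": [
    [[0, -0.01, 0], [0, 0, 0], 1],
    [[0, -0.02, 0], [0, 0, 0], 1],
    [[0.04, -0.02, -0.09], [0, 0, 0], 1],
    [[0.08, -0.02, -0.18], [0, 0, 0], 1],
    [[0.12, -0.02, -0.27], [0, 0, 0], 1],
    [[0.16, -0.02, -0.36], [0, 0, 0], 1],
    [[0.25, -0.02, -0.55], [0, 0, 0], 1],
    [[0.33, -0.02, -0.73], [0, 0, 0], 1],
    [[0.41, -0.02, -0.91], [0, 0, 0], 1],
    [[0.41, -0.02, -0.91], [0, 0, 0], 1],
    [[0.41, -0.02, -0.91], [0, 0, 0], 1]
  ]
}}

```text
time: 23.05
ee_pos: [0.4915, 0.1657, 0.1371]
tcp_rot: [89.9, 0.1, 52.0]
wrist_force: [-0.7, -0.4, 0.1]
opening: 0.0851
grasp_force: 0.0
```

```bash
python3 - <<'E'
from h import *
from workcell import sensors,imaging
slope();o=sensors.get_obs();print(o["wrist_force"],o["ee_pos"],np.round(o["q"],1))
p,_=imaging.camera("scene"); q,_=imaging.camera("side")
cv2.imwrite("pics/g.png",np.hstack([p[60:300,60:400],q[100:340,150:490]])[:,:,::-1])
E
```

```text
scene [-0.00059594  0.01043779]
side [0.00160594 0.0104544 ]
[-0.54377924  0.35051858  0.03518552] [0.49170196 0.1647809  0.13708445] [ 42.4   3.3 -59.3 -63.1 -80.5  89.4]
```

View pics/g.png

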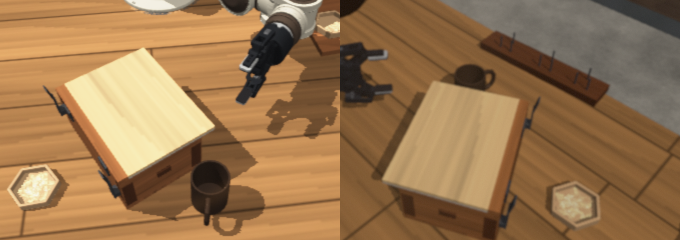

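The lid lies flat shut, the mug and dishes are in place, and the gripper is about 10 cm clear with zero force. I'm handing in.

```bash
python3 -c "
from workcell import bot
print(bot.job_done())"
```

```text
the job is handed in; nothing more can be done
None
```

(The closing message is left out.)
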